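# Seat the specimen carrier on its kinematic base and clamp it

### The job

Pick up the specimen carrier by its black grip, carry it level and set it down gently on the black kinematic base, with its clamp button at the hold-down arm's end, so that all three ball feet settle fully home in their cone, groove and flat seats. Then swing the hold-down arm over and press its red knob down until the rubber foot bears firmly on the carrier's button, and let go. Leave the other things on the worktop where they are.

Things in the scene. Friction and masses are not known exactly. Their poses are not given: they have to be found in the camera images.
- carrier: Loose specimen carrier, about 0.33 kg: bright aluminium plate on three steel balls of 12 mm. Origin: under the middle of the grip, level with the balls' lowest points (0 while it stands on the worktop); z up. Plate x -42..42, y -56..46, z 12..20 mm. The balls form an isosceles triangle, so it fits the base in one heading only. Green specimen (30 mm wide, top at z = 44) in a cup at (0, -35.5).
- grip (a point): Middle of the carrier's upright black grip, 42 mm above the carrier's origin: a block 12 mm thick along the carrier's x (pinch it across this), 26 mm long along y, rising from z = 20 to z = 54 mm, with a 4.5 mm high foot of 24 x 34 mm round it. Both x sides are free; the green specimen is 7 mm off its -y end. Axes as the carrier's.
- button (a point): Middle of the top of the carrier's steel clamp button (15 mm in diameter, 2 mm high), at (0, 27, 22) mm in the carrier's frame, that is on the grip's +y side, opposite the green specimen.
- base: Kinematic base, fixed: black plate, x -50..50, y -60..96 mm, top 14 mm above the worktop; three bright polished steel seats; the hold-down arm on its +y end. Origin on the worktop; z up. The seated carrier has the base's heading (x along x, y along y) and its origin 17 mm straight above the base's. Balls within about 5 mm slide home; a ball on the rim of cone or groove stands 5 mm too high.
- seat_cone (a point): Where the centre of a ball lies when it is home in the cone (round steel insert 23 mm in diameter, top at z = 22 mm, 45 degree cone with a mouth of 15 mm): (0, -42, 23) mm in the base's frame.
- seat_groove (a point): Where the centre of a ball lies when it is home in the V groove (oblong steel insert 26 x 21 mm, top at z = 22 mm, 90 degree V, 15 mm wide at the top, that points at the cone): (30, 34, 23) mm in the base's frame.
- seat_flat (a point): Where the centre of a ball lies when it rests on the flat seat (round steel insert 23 mm in diameter, top at z = 17 mm): (-30, 34, 23) mm in the base's frame.
- foot_cone (a point): Centre of the carrier's ball foot that belongs in the cone, at (0, -42, 6) mm in the carrier's frame (specimen end).
- foot_groove (a point): Centre of the ball foot that belongs in the groove, at (30, 34, 6) mm in the carrier's frame.
- foot_flat (a point): Centre of the ball foot that belongs on the flat, at (-30, 34, 6) mm in the carrier's frame.
- hold_down (a joint): Angle of the steel hold-down arm, rad: 0 = level over the seated carrier, foot on the button; grows as it swings up and away to the base's +y (1.57 = upright, stop at 2.0; starts at 1.4 to 1.85). Stiff hinge: stays where it is left, moves with about 2 N at the knob. Bar 14 mm wide (along x), 8 mm thick, reaching 65 mm from the hinge, towards -y when level; upright it stands up to 112 mm above the worktop.
- hinge (a point): Middle of the hold-down arm's hinge pin, at (0, 84, 47) mm in the base's frame; the pin lies along the base's x, between two fork cheeks that take up x from -15 to +15, y from 73 to 95, z up to 56 mm.
- knob (a point): Centre of the smooth red ball knob, 16 mm in diameter, on the arm 46 mm from the hinge, 12 mm off the bar's middle on the side that is uppermost when the arm is level and faces the base's +y when the arm is upright. With the arm level it is at (0, 38, 59) mm in the base's frame; the seated carrier's grip then stands 17 mm beside it, its top at z = 71 mm.
- clamp_foot: The black rubber foot under the arm's free end, 12 mm in diameter, 57 mm from the hinge; origin: the middle of its lower face.
- dust_blower: Black rubber dust blower with a red nozzle, 54 x 126 x 54 mm; a bystander to the robot's right. Origin under its middle.
- black_mount: Black resin specimen, 30 mm in diameter, 18 mm high; a bystander on the right. Origin under its middle.
- amber_mount: Amber resin specimen, 25 mm in diameter, 18 mm high; a bystander on the right. Origin under its middle.
- note_pad: Yellow note pad, 74 x 74 x 12 mm; a bystander on the left. Origin under its middle.

How it is judged:
By the outcome, as a careful person would: the job done as asked, in the order asked, and still so for the second after the job is handed in, with the robot touching nothing.
It also fails if it takes over 54 s, if anything falls off the work surface, if the arm or the gripper's body presses on something with over 40 N, if the wrist force passes 120 N, or if a joint passes its speed limit or range.

### The arm

A 7-joint arm with a two-finger parallel gripper is mounted at the origin on a cart in front of the work surface, level with it; the furniture and walls round the work are solid. World frame = base frame: x ahead of the robot, y to its left, z up, the work surface at z = 0. Lengths are in m, angles in rad, forces in N, time in s.
With the tool pointing down it reaches from about 0.4 to 0.875 m from the base axis. Payload 19.3 kg.
Tool frame: the origin (TCP) lies at the very end of the fingers, on their centre line; the grasp point (between the pads) lies 19 mm behind it (bot.grasp_offset is the distance from the TCP to the grasp point, in m); z points along the fingers, y is the line along which they close (so a half turn about z gives the same grasp; the last joint's range is limited). The gripper opens to 85 mm and grips with 20 to 120 N. Pads are 22 mm wide; open, the fingers measure 114 mm over their backs; the gripper's body (76 mm by 85 mm) begins 54 mm behind the grasp point. The pads swing forward as they close: fully open they stand 13 mm farther back than shut.
Start: joints at [1.209, 0.521, -0.036, 1.599, 0.021, 1.021, -0.113], TCP at [0.18, -0.599, 0.231] pointing down, gripper open.
Joint ranges: [-2.91, 2.91], [-0.3, 2.13], [-1.5, 1.42], [0.17, 2.43], [-1.26, 4.41], [0.16, 1.93], [-2.52, 2.52]. Speed limits (rad/s): [1.89, 1.89, 2.39, 2.39, 3.01, 3.01, 3.01].

### API

Orientations are given as a rotation vector (axis times angle).
In Python, from plant import bot gives the robot as it stands.
- The arm moves only by the tool move_arm, never from a script. Its argument "series" is a list of rows, each a list of 7 numbers: the opening, from -1 (shut) to 1 (fully open), then the shift along the tool's x, y, z in units of 100 cm (1.0 is 100 cm), then the turn, a rotation vector about the tool's x, y, z in units of pi/4 rad (1.0 is pi/4 rad). In form: [[gripper, tx, ty, tz, wx, wy, wz], ...]. A call has 1 to 12 rows; each row shifts and turns the commanded pose from where the row before left it, along the tool's axes as they then stand; what a row does not reach is not made up. A row lasts 1/8 s, in which the tool goes at most 62.5 mm and 10.7 degrees, less where a joint would pass 70% of its speed; a pose out of reach is approached as far as the arm can. A call with a number of a shift or a turn outside -1 to 1 is refused whole. A call with a gripper value outside its range is refused whole. The fingers move at their own pace and stop on an object; the grip force is fixed at half the most. Time passes only in rows, so rows that do not move let the fingers close. It gives the time, the measured TCP pose, the force, the opening and the grip force at its end, in the units of the state.
- bot.get_obs(): the state, without advancing time (a new reading comes with each control period).
- bot.capture(name): name is "side" or "top" or "wrist"; returns (picture, depth): 420x560x3 uint8, red, green, blue; 420x560 float32, m along the optical axis (not along the pixel's ray), 0 where there is no reading.
- bot.camera_model(name): a dict with "K" (3x3 intrinsics, pixels), "distortion" ([k1, k2, p1, p2, k3] as OpenCV has them; the pictures are not rectified), "xyz" and "rotation" of the camera in the world. Camera axes: x right, y down, z forward; pixel columns grow to the right and rows downward; lengths in m; the calibration is good to about 2 mm. A picture is of the moment at which its call begins: read the wrist's pose just before it. camera_model takes no time and is no camera call; for the wrist camera it gives the pose at the moment of the call.
- bot.sign_off(): hands the job in; it is judged then, once.
Trained networks look in the newest picture that a camera, given by its name, has taken for a name from the list of things; names that differ only in an ending like _2 or _b are one class to them, and where a whole thing is asked for, a point or a joint stands for the part that bears it (a point fixed in the world has none). Each returns a list of dicts, best first, with "score" (0 to 1); they miss things now and then, are a little off and sometimes report something else, mostly with a low value. They report only what shows in the picture. A call takes as long as a camera call.
- bot.regions_of(camera, label): "pixels" (420x560 bool, what is visible of it) and "extent" ([left, top, width, height] in pixels, round what is visible of it).
- bot.tip_of(camera, label): "point" ([column, row] in pixels: a listed point, or the origin of a listed thing).
The state is a dict: "t": time; "joints": joint angles; "qvel": joint speeds; "joint_torque": joint torques, N m; "position": TCP position; "tcp_rot": TCP orientation; "ft_force": force on the tool from outside, world axes, zero at the start; "moment": the same for the moment, N m; "opening": opening from 0.0 (shut) to 1.0 (fully open); "gripper_force": force on a finger pad.
Only numpy, scipy, OpenCV 4.12 (cv2) and the standard library are available. Lean on these libraries where they do the work, as an engineer would, in place of code of your own. Each camera call takes 0.05 s, during which the arm holds its last target. There are 200 camera calls.

## Working session

There is one attempt and no reset: what is moved stays moved. The work goes in short steps, Python scripts to look and compute and a tool call to move; the robot and the scene stay as the last step left them, time stands still between calls to the robot, and variables do not carry over. Pictures are saved under pics/ and viewed, at most 10 in all, crops included, and the job is handed in when it is done.

Besides the shell and the picture viewer there is one more tool, called after "Call:" by a JSON object that holds its "fn" and its "kwargs". move_arm: Moves the arm, as the interface text tells. Shifts and turns lie within -1 to 1; 1 stands for 100 cm of shift or pi/4 rad of turn. Its arguments: {"type":"object","properties":{"series":{"type":"array","items":{"type":"array","items":{"type":"number"}}}},"required":["series"]}

```bash
mkdir -p pics
cat > h.py <<'E'
import numpy as np, cv2
from scipy.spatial.transform import Rotation as R
from plant import bot
def save(n,f):
    p,d=bot.capture(n); cv2.imwrite('pics/'+f,p[:,:,::-1]); return p,d
def mat(cm):
    r=np.array(cm['rotation'],float)
    return r if r.shape==(3,3) else R.from_rotvec(r).as_matrix()
def ray(cm,uv):
    n=cv2.undistortPoints(np.array([[uv]],float),np.array(cm['K']),np.array(cm['distortion']))[0,0]
    return np.array([n[0],n[1],1.])
def at_z(cm,uv,z):
    d=mat(cm)@ray(cm,uv); o=np.array(cm['xyz']); return o+d*(z-o[2])/d[2]
def at_d(cm,uv,dep): return np.array(cm['xyz'])+mat(cm)@ray(cm,uv)*dep
def proj(cm,P):
    Rm=mat(cm); q=(np.atleast_2d(P)-np.array(cm['xyz']))@Rm
    return cv2.projectPoints(q,np.zeros(3),np.zeros(3),np.array(cm['K']),np.array(cm['distortion']))[0][:,0]
E
python3 - <<'E'
from h import *
print(bot.get_obs())
for c in ['top','side','wrist']:
    p,d=save(c,c+'0.png'); cm=bot.camera_model(c); print(c,cm['xyz'],cm['rotation'])
    if c=='wrist': continue
    for n,z in [('carrier',0),('grip',.042),('button',.022),('base',0),('seat_cone',.023),('seat_groove',.023),('seat_flat',.023),('hinge',.047),('knob',.1)]:
        for r in bot.tip_of(c,n)[:2]:
            print(n,round(r['score'],2),np.round(r['point']),np.round(at_z(cm,r['point'],z),4))
a=cv2.imread('pics/top0.png');b=cv2.imread('pics/side0.png')
cv2.imwrite('pics/m0.png',cv2.resize(np.hstack([a,b]),(800,300)))
E
```

```text
{'t': 0.0, 'joints': array([ 1.2088234 ,  0.52201285, -0.03633813,  1.59999961,  0.02118804,
        1.02115689, -0.11281615]), 'qvel': array([ 0.00056642, -0.00041131, -0.00055531, -0.00116572,  0.0013138 ,
       -0.00112123, -0.00011314]), 'joint_torque': array([ 4.03877028e-03, -9.27099109e+01,  1.97998345e+00, -3.69939387e+01,
        1.76562817e-02,  7.72540108e-03, -5.91421849e-05]), 'position': array([ 0.17965128, -0.59825287,  0.23072936]), 'tcp_rot': array([-3.10707169e+00, -4.56486152e-01,  3.83513075e-04]), 'ft_force': array([0.77090708, 0.13980689, 0.06802346]), 'moment': array([-0.01977498, -0.04335214, -0.00767087]), 'gripper_force': 0.0, 'opening': 0.9978708726288338}
top [ 0.30349917 -0.09434322  1.48662467] [-2.16603016  2.17279253 -0.12244466]
carrier 0.76 [297. 212.] [ 0.4555 -0.1646  0.    ]
carrier 0.23 [160. 186.] [0.5503 0.3256 0.    ]
grip 0.81 [295. 203.] [ 0.4824 -0.157   0.042 ]
button 0.95 [290. 208.] [ 0.4667 -0.1424  0.022 ]
base 0.96 [216. 220.] [0.43   0.1187 0.    ]
seat_cone 0.72 [231. 215.] [0.443  0.0635 0.023 ]
seat_cone 0.29 [201. 209.] [0.4643 
[... 301 characters left out ...]
 [293. 250.] [ 0.4744 -0.1544  0.    ]
grip 0.8 [294. 238.] [ 0.4747 -0.1609  0.042 ]
grip 0.72 [292. 364.] [ 0.3798 -0.5347  0.042 ]
button 0.95 [288. 241.] [ 0.4653 -0.1426  0.022 ]
base 0.89 [263. 202.] [0.4448 0.1192 0.    ]
base 0.46 [291. 365.] [ 0.3855 -0.5055  0.    ]
seat_cone 0.65 [265. 204.] [0.4415 0.066  0.023 ]
seat_groove 0.61 [267. 185.] [0.4717 0.1896 0.023 ]
seat_groove 0.4 [294. 240.] [ 0.4817 -0.1405  0.023 ]
seat_flat 0.8 [249. 192.] [0.4057 0.1485 0.023 ]
hinge 0.83 [257. 178.] [0.4409 0.202  0.047 ]
hinge 0.35 [253. 166.] [0.4406 0.2961 0.047 ]
knob 0.67 [253. 163.] [0.4295 0.199  0.1   ]
wrist [ 0.24618299 -0.57762204  0.37433984] [ 2.33210086 -1.73744282 -0.24215364]
```

View pics/m0.png

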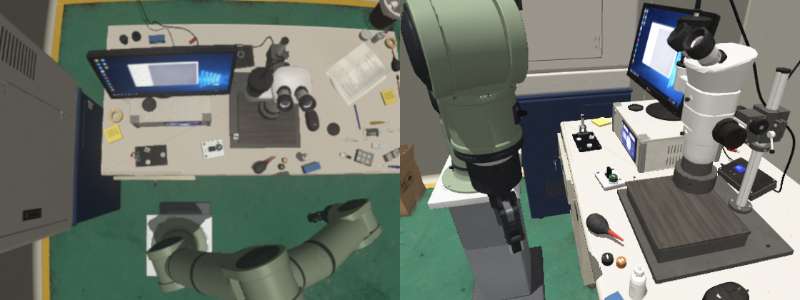

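The carrier (about 417,205 in the doubled crop) and the base (about 300,308) are both clear of the microscope. I'll work out a wrist-camera look pose.

```bash
cat >> h.py <<'E'
def plan(P,theta=None,P0=None,rv0=None):
    o=bot.get_obs(); p=np.array(o['position']) if P0 is None else np.array(P0); T=R.from_rotvec(o['tcp_rot'] if rv0 is None else rv0)
    d=T.inv().apply(np.array(P)-p)
    print('pos',np.round(p,4),'shift',np.round(d,4),'rows>=',np.ceil(np.linalg.norm(d)/.0625))
    if theta is not None:
        t=np.radians(theta); D=np.array([[np.cos(t),np.sin(t),0],[np.sin(t),-np.cos(t),0],[0,0,-1]]).T
        w=(T.inv()*R.from_matrix(D)).as_rotvec(); print('turn units',np.round(w/(np.pi/4),4),'deg',np.round(np.degrees(w),2))
E
python3 - <<'E'
from h import *
cm=bot.camera_model('wrist');o=bot.get_obs();T=R.from_rotvec(o['tcp_rot'])
print('cam in tool',T.inv().apply(cm['xyz']-o['position']),'axis',T.inv().apply(mat(cm)[:,2]),'cam x',T.inv().apply(mat(cm)[:,0]),cm['K'][0])
plan([.45,-.145,.25],125)
E
```

```text
cam in tool [ 0.06960226 -0.00096304 -0.14304047] axis [-2.74625157e-01  4.79503317e-04  9.61551243e-01] cam x [-1.46299169e-03  9.99998510e-01 -9.16515819e-04] [367.87331433   0.         278.43692671]
pos [ 0.1798 -0.5986  0.2313] shift [ 0.3893 -0.3567 -0.0187] rows>= 9.0
turn units [ 0.     -0.     -2.4063] deg [   0.     -0.   -108.28]
```

Call:
{"fn": "move_arm", "kwargs": {"series": [[1,0.039,-0.0357,-0.002,0,0,0],[1,0.039,-0.0357,-0.002,0,0,0],[1,0.039,-0.0357,-0.002,0,0,0],[1,0.039,-0.0357,-0.002,0,0,0],[1,0.039,-0.0357,-0.002,0,0,0],[1,0.039,-0.0357,-0.002,0,0,0],[1,0.039,-0.0357,-0.002,0,0,0],[1,0.039,-0.0357,-0.002,0,0,0],[1,0.039,-0.0357,-0.002,0,0,0],[1,0.039,-0.0357,-0.002,0,0,0],[1,0,0,0,0,0,0]]}}

```text
t: 2.42
position: [0.4523, -0.1411, 0.2516]
tcp_rot: [-3.106, -0.465, -0.002]
ft_force: [-1.0, -0.6, -0.3]
opening: 1.0
gripper_force: 0.0
```

Call:
{"fn": "move_arm", "kwargs": {"series": [[1,0,0,0,0,0,-0.219],[1,0,0,0,0,0,-0.219],[1,0,0,0,0,0,-0.219],[1,0,0,0,0,0,-0.219],[1,0,0,0,0,0,-0.219],[1,0,0,0,0,0,-0.219],[1,0,0,0,0,0,-0.219],[1,0,0,0,0,0,-0.219],[1,0,0,0,0,0,-0.219],[1,0,0,0,0,0,-0.219],[1,0,0,0,0,0,-0.219],[1,0,0,0,0,0,0]]}}

```text
t: 3.92
position: [0.4503, -0.1452, 0.2513]
tcp_rot: [-1.45, -2.787, 0.0]
ft_force: [-0.1, 0.2, 0.9]
opening: 0.998
gripper_force: 0.0
```

```bash
cat > look.py <<'E'
from h import *
import sys
def look(pts,zoff,f):
    cm=bot.camera_model('wrist'); p,d=save('wrist',f); W=[];L=[];S=[]
    for n,loc in pts.items():
        r=bot.tip_of('wrist',n)
        if not r: print(n,'none'); continue
        w=at_z(cm,r[0]['point'],loc[2]+zoff); print(n,round(r[0]['score'],2),np.round(r[0]['point'],1),np.round(w,4))
        if r[0]['score']>.4: W.append(w[:2]);L.append(loc[:2]);S.append(n)
    W=np.array(W);L=np.array(L)/1.
    keep=np.ones(len(W),bool)
    for _ in range(3):
        lc=L[keep].mean(0);wc=W[keep].mean(0);a=(L[keep]-lc)[:,0]+1j*(L[keep]-lc)[:,1];b=(W[keep]-wc)[:,0]+1j*(W[keep]-wc)[:,1]
        ang=np.angle(np.sum(np.conj(a)*b)); M=np.array([[np.cos(ang),-np.sin(ang)],[np.sin(ang),np.cos(ang)]])
        o=wc-M@lc; res=np.linalg.norm(W-(L@M.T+o),axis=1)
        if res[keep].max()>.006 and keep.sum()>2: keep[np.argmax(np.where(keep,res,0))]=False
        else: break
    print('origin',np.round(o,4),'yaw deg',np.degrees(ang),'res mm',dict(zip(S,np.round(res*1000,1))))
    return o,ang,cm
CAR={'grip':[0,0,.042],'button':[0,.027,.022],'foot_cone':[0,-.042,.006],'foot_groove':[.03,.034,.006],'foot_flat':[-.03,.034,.006],'carrier':[0,0,0]}
BASE={'seat_cone':[0,-.042,.023],'seat_groove':[.03,.034,.023],'seat_flat':[-.03,.034,.023],'hinge':[0,.084,.047],'base':[0,0,0]}
E
python3 - <<'E'
from look import *
o,a,cm=look(CAR,0,'w1.png')
print(bot.get_obs()['t'],bot.get_obs()['position'],bot.get_obs()['joints'])
im=cv2.imread('pics/w1.png')
M=R.from_euler('z',a).as_matrix()
c=np.array([[x,y,.02] for x,y in [(-.042,-.056),(.042,-.056),(.042,.046),(-.042,.046)]]); g=np.array([[x,y,.054] for x,y in [(-.006,-.013),(.006,-.013),(.006,.013),(-.006,.013)]])
for q in (c,g): cv2.polylines(im,[np.int32(np.round(proj(cm,q@M.T+np.r_[o,0])))],True,(0,0,255),1)
cv2.imwrite('pics/w1o.png',im)
E
```

```text
grip 0.91 [285.6 204.5] [ 0.468  -0.1581  0.042 ]
button 0.98 [295.3 179.4] [ 0.4641 -0.1347  0.022 ]
foot_cone 0.9 [267.1 234.6] [ 0.4771 -0.2055  0.006 ]
foot_groove 0.93 [323.4 184.4] [ 0.4944 -0.1238  0.006 ]
foot_flat 0.81 [269.1 158.9] [ 0.431  -0.1347  0.006 ]
carrier 0.85 [286.  198.5] [ 0.4714 -0.1607  0.    ]
origin [ 0.4693 -0.1616] yaw deg 10.51935352361438 res mm {'grip': np.float64(3.7), 'button': np.float64(0.4), 'foot_cone': np.float64(2.6), 'foot_groove': np.float64(2.1), 'foot_flat': np.float64(2.8), 'carrier': np.float64(2.3)}
4.275 [ 0.45062026 -0.14446904  0.25132337] [ 0.68235832  0.30234254 -0.6085638   1.93891446  0.20907045  0.96245283
  0.58645552]
```

View pics/w1o.png

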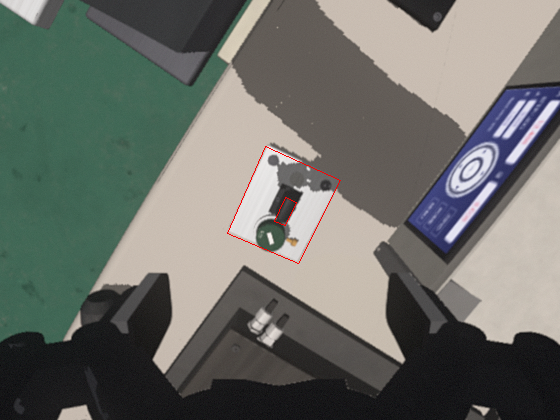

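The overlay matches the plate: corners at about (265,147), (340,180), (299,263) and (228,233), with a yaw of about 10°. The microscope base (245,265) and the screen box (405,230) are nearby, so I'll check clearance with depth.

Run:
```python
from h import *
cm=bot.camera_model('wrist'); p,d=bot.capture('wrist')
v,u=np.mgrid[0:420:3,0:560:3]; uv=np.stack([u.ravel(),v.ravel()],1).astype(float); dd=d[v,u].ravel()
n=cv2.undistortPoints(uv[:,None],np.array(cm['K']),np.array(cm['distortion']))[:,0]
P=np.array(cm['xyz'])+(np.c_[n,np.ones(len(n))]*dd[:,None])@mat(cm).T
P=P[(dd>0)&(P[:,2]<.2)&(P[:,2]>-.05)]
c=np.radians(10.5);Q=P.copy();Q[:,:2]=(P[:,:2]-[.4693,-.1616])@np.array([[np.cos(c),-np.sin(c)],[np.sin(c),np.cos(c)]])
# max height map in carrier frame, 2 cm cells
xs=np.arange(-.16,.17,.02);ys=np.arange(.12,-.15,-.02)
print('x mm  ',[int(round(x*1000)) for x in xs])
for y in ys:
    r=[]
    for x in xs:
        m=(abs(Q[:,0]-x)<.01)&(abs(Q[:,1]-y)<.01); r.append(int(Q[m,2].max()*1000) if m.sum()>1 else -99)
    print(int(round(y*1000)),r)
plan([.4693,-.1616,.14],100.5)
```

```text
x mm   [-160, -140, -120, -100, -80, -60, -40, -20, 0, 20, 40, 60, 80, 100, 120, 140, 160]
120 [-99, -99, -33, 1, 2, 1, 1, 1, 2, 1, 2, 2, 2, 1, 2, 151, 150]
100 [-99, -99, -5, 1, 2, 2, 1, 2, 2, 2, 2, 2, 1, 1, 125, 150, 150]
80 [-99, -99, -1, 1, 1, 2, 2, 2, 2, 1, 2, 2, 2, 2, 149, 151, 150]
60 [-99, -99, 0, 2, 1, 2, 2, 1, 2, 2, 2, 2, 2, 2, 150, 150, 151]
40 [-99, -99, 2, 2, 2, 2, 21, 21, 23, 22, 22, 1, 1, 1, 150, 150, 150]
20 [-99, -99, 1, 1, 3, 3, 21, 22, 54, 23, 21, 2, 1, 2, 152, 152, 151]
0 [-99, -99, 1, 1, 1, 2, 21, 23, 55, 25, 21, 1, 2, 2, 127, 152, 152]
-20 [-99, -2, 1, 2, 2, 2, 21, 44, 53, 45, 21, 2, 1, 2, 71, 1, -99]
-40 [-99, -1, 2, 2, 1, 1, 22, 45, 45, 43, 22, 1, 2, 1, 3, 2, 2]
-60 [-99, 1, 2, 2, 2, 1, 20, 20, 20, 21, 20, 2, 1, 2, 1, 2, 1]
-80 [-99, 0, 1, 2, 2, 1, 1, 2, 26, 1, 1, 2, 2, 1, 1, 1, 2]
-100 [-99, 1, 1, 1, 1, 2, 1, 27, 27, 57, 74, 27, 27, 26, 21, 1, 1]
-120 [-5, 1, 1, 2, 2, 2, 2, 27, 83, 83, 74, 27, 27, 27, 26, 26, 27]
-140 [-1, 2, 2, 2, 2, 2, 1, 27, 84, 84, 83, 82, 83, 81, 64, 27, 26]
pos [ 0.4506 -0.1445  0.2513] shift [-0.0247  0.0054  0.1113] rows>= 2.0
turn units [0.00e+00 1.00e-04 5.46e-01] deg [0.000e+00 1.000e-02 2.457e+01]
```

Call:
{"fn": "move_arm", "kwargs": {"series": [[1,-0.008,0.002,0.037,0,0,0],[1,-0.008,0.002,0.037,0,0,0],[1,-0.0087,0.0014,0.037,0,0,0],[1,0,0,0,0,0,0.182],[1,0,0,0,0,0,0.182],[1,0,0,0,0,0,0.182],[1,0,0,0,0,0,0],[1,0,0,0,0,0,0]]}}

```text
t: 5.32
position: [0.4693, -0.1615, 0.1403]
tcp_rot: [-2.004, -2.42, 0.0]
ft_force: [0.1, 0.0, 0.4]
opening: 1.0
gripper_force: 0.0
```

Run:
```python
from look import *
o,a,cm=look(CAR,0,'w2.png')
im=cv2.imread('pics/w2.png');_,d=bot.capture('wrist')
# grip top from depth: pixels with height 50..58 mm
v,u=np.mgrid[0:420,0:560]; uv=np.stack([u.ravel(),v.ravel()],1).astype(float)
n=cv2.undistortPoints(uv[:,None],np.array(cm['K']),np.array(cm['distortion']))[:,0]
P=np.array(cm['xyz'])+(np.c_[n,np.ones(len(n))]*d.ravel()[:,None])@mat(cm).T
near=(d.ravel()>0)&(np.linalg.norm(P[:,:2]-o,axis=1)<.1)
for lo,hi in [(.050,.060),(.017,.0275),(.040,.0485)]:
    m=near&(P[:,2]>lo)&(P[:,2]<hi)
    r=cv2.minAreaRect(P[m][:,:2].astype(np.float32)*1000); print(lo,m.sum(),np.median(P[m][:,2]),r)
M=R.from_euler('z',a).as_matrix()
c=np.array([[x,y,.02] for x,y in [(-.042,-.056),(.042,-.056),(.042,.046),(-.042,.046)]]); g=np.array([[x,y,.054] for x,y in [(-.006,-.013),(.006,-.013),(.006,.013),(-.006,.013)]])
for q in (c,g): cv2.polylines(im,[np.int32(np.round(proj(cm,q@M.T+np.r_[o,0])))],True,(0,0,255),1)
cv2.imwrite('pics/w2o.png',im)
print(bot.get_obs()['t'])
plan([*o,.03],np.degrees(a)+90)
```

```text
grip 0.8 [280.8 214.5] [ 0.4705 -0.1603  0.042 ]
button 0.69 [279.5 169.7] [ 0.4646 -0.1333  0.022 ]
foot_cone 0.6 [277.8 253. ] [ 0.4763 -0.2027  0.006 ]
foot_groove 0.61 [321.6 159.4] [ 0.4948 -0.1222  0.006 ]
foot_flat 0.59 [236.7 153.1] [ 0.4311 -0.1294  0.006 ]
carrier 0.89 [281.1 199.2] [ 0.4709 -0.1597  0.    ]
origin [ 0.4694 -0.16  ] yaw deg 9.038614339763388 res mm {'grip': np.float64(1.1), 'button': np.float64(0.6), 'foot_cone': np.float64(1.3), 'foot_groove': np.float64(1.2), 'foot_flat': np.float64(3.8), 'carrier': np.float64(1.5)}
0.05 695 0.05382670021217403 ((487.07379150390625, -199.18775939941406), (16.33654022216797, 113.53334045410156), 24.33624267578125)
0.017 13239 0.020465968021128378 ((473.6475830078125, -186.59317016601562), (84.35079193115234, 146.09718322753906), 9.347549438476562)
0.04 1400 0.04373691628358385 ((479.973876953125, -202.29318237304688), (32.42641067504883, 113.95736694335938), 24.560251235961914)
5.725
pos [ 0.4692 -0.1616  0.1403] shift [0.0016 0.0005 0.1103] rows>= 2.0
turn units [ 0.     -0.0001  0.0339] deg [ 0.   -0.    1.52]
```

View pics/w2o.png

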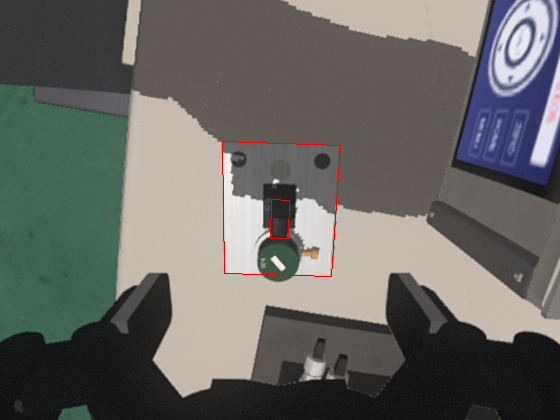

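The overlay sits on the plate, with the grip at about (280,214). Depth gives a yaw of 9.35°. Next: descend and grasp.

Call:
{"fn": "move_arm", "kwargs": {"series": [[1,0.0016,0.0004,0.03,0,0,0.026],[1,0,0,0.03,0,0,0],[1,0,0,0.03,0,0,0],[1,0,0,0.0222,0,0,0],[1,0,0,0,0,0,0],[-1,0,0,0,0,0,0],[-1,0,0,0,0,0,0],[-1,0,0,0,0,0,0],[-1,0,0,0,0,0,0],[-1,0,0,0,0,0,0],[-1,0,0,0,0,0,0]]}}

```text
t: 7.1
position: [0.4695, -0.16, 0.0284]
tcp_rot: [2.032, 2.395, 0.0]
ft_force: [-1.3, 0.4, 6.3]
opening: 0.124
gripper_force: 61.2
```

Call:
{"fn": "move_arm", "kwargs": {"series": [[-1,0,0,-0.01,0,0,0],[-1,0,0,-0.03,0,0,0],[-1,0,0,-0.04,0,0,0],[-1,0,0,-0.04,0,0,0],[-1,0,0,-0.04,0,0,0],[-1,0,0,-0.032,0,0,0]]}}

```text
t: 7.85
position: [0.4691, -0.1598, 0.2222]
tcp_rot: [2.032, 2.395, 0.001]
ft_force: [0.8, -0.3, -2.0]
opening: 0.126
gripper_force: 59.8
```

Run:
```python
from h import *
plan([.44,.015,.22])
o=bot.get_obs();print(o['opening'],o['ft_force'],o['moment'])
```

```text
pos [ 0.4691 -0.1598  0.2222] shift [ 0.1773 -0.0002  0.0021] rows>= 3.0
0.1262333266097195 [ 0.83863832 -0.27813918 -1.97307337] [-0.00850538 -0.03135163  0.05665798]
```

Call:
{"fn": "move_arm", "kwargs": {"series": [[-1,0.025,0,0,0,0,0],[-1,0.04,0,0,0,0,0],[-1,0.045,0,0,0,0,0],[-1,0.04,0,0,0,0,0],[-1,0.025,0,0,0,0,0],[-1,0,0,0,0,0,0],[-1,0,0,0,0,0,0]]}}

```text
t: 8.72
position: [0.4407, 0.0122, 0.2203]
tcp_rot: [2.033, 2.395, -0.0]
ft_force: [-0.2, -0.1, -2.7]
opening: 0.126
gripper_force: 59.9
```

Run:
```python
from look import *
o,a,cm=look(BASE,0,'w3.png')
ob=bot.get_obs();T=R.from_rotvec(ob['tcp_rot']);print(ob['t'],ob['position'],T.as_matrix()[:,0],ob['ft_force'])
im=cv2.imread('pics/w3.png');_,d=bot.capture('wrist')
M=R.from_euler('z',a).as_matrix()
c=np.array([[x,y,.014] for x,y in [(-.05,-.06),(.05,-.06),(.05,.096),(-.05,.096)]])
cv2.polylines(im,[np.int32(np.round(proj(cm,c@M.T+np.r_[o,0])))],True,(0,0,255),1)
for q,rad in [((0,-.042,.022),.0115),((-.03,.034,.017),.0115),((.03,.034,.022),.0075)]:
    t=np.linspace(0,6.283,40); k=np.c_[q[0]+rad*np.cos(t),q[1]+rad*np.sin(t),np.full(40,q[2])]
    cv2.polylines(im,[np.int32(np.round(proj(cm,k@M.T+np.r_[o,0])))],True,(0,255,0),1)
# held carrier overlay, nominal in-hand pose
Rt=T.as_matrix(); car=np.array([[x,y,.02-.028] for x,y in [(-.042,-.056),(.042,-.056),(.042,.046),(-.042,.046)]])
k=np.array([ob['position']+Rt@np.array([y,x,-z]) for x,y,z in car])
cv2.polylines(im,[np.int32(np.round(proj(cm,k)))],True,(255,0,255),1)
cv2.imwrite('pics/w3o.png',im)
for n in ['knob','clamp_foot','button','grip']:
    r=bot.tip_of('wrist',n); print(n,r[:1])
```

```text
seat_cone 0.73 [294.5 114. ] [0.444 0.08  0.023]
seat_groove 0.69 [331.6  28.6] [0.4632 0.1565 0.023 ]
seat_flat 0.71 [333.1  27.5] [0.4643 0.1576 0.023 ]
hinge none
base 0.91 [296.9  67.2] [0.4399 0.1225 0.    ]
origin [0.4388 0.1211] yaw deg 7.03485354969919 res mm {'seat_cone': np.float64(0.6), 'seat_groove': np.float64(2.3), 'seat_flat': np.float64(59.8), 'base': np.float64(1.8)}
9.025 [0.44081387 0.01231462 0.22008444] [-1.62211738e-01  9.86755972e-01  5.84770245e-05] [ 0.42169094  0.44612496 -3.96230557]
knob []
clamp_foot []
button [{'point': [277.8, 217.5], 'score': 0.9}]
grip [{'point': [278.5, 294.8], 'score': 0.79}]
```

View pics/w3o.png

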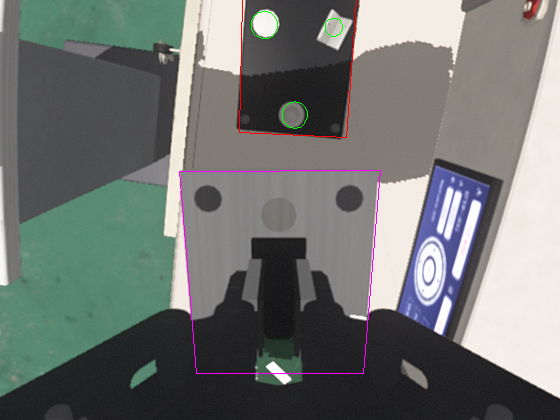

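The held carrier matches its nominal in-hand overlay (edge at row 172), and all three seats show: flat (265,24), groove (335,29), cone (293,114). I'll refine the base pose from the seat blobs.

Run:
```python
from h import *
from scipy.optimize import least_squares
g=cv2.imread('pics/w3.png',0); cm=bot.camera_model('wrist')
obs=[]
for (u,v,r,z,loc) in [(264.5,24.5,22,.017,(-.03,.034)),(335,29,24,.022,(.03,.034)),(293,114,20,.022,(0,-.042))]:
    x0,y0=int(u-r),max(0,int(v-r)); w=g[y0:int(v+r),x0:int(u+r)]
    n,l,s,c=cv2.connectedComponentsWithStats((w>60).astype(np.uint8)); 
    k=l[int(v)-y0,int(u)-x0]; k=k if k else 1+np.argmax(s[1:,4])
    hull=cv2.convexHull(np.argwhere(l==k)[:,::-1].astype(np.float32)); m=cv2.moments(hull)
    ctr=(m['m10']/m['m00']+x0,m['m01']/m['m00']+y0); wd=at_z(cm,ctr,z); print(ctr,s[k,:],wd); obs.append((loc,wd[:2]))
L=np.array([a for a,b in obs]);W=np.array([b for a,b in obs])
f=lambda p:((L@np.array([[np.cos(p[2]),np.sin(p[2])],[-np.sin(p[2]),np.cos(p[2])]])+p[:2])-W).ravel()
s=least_squares(f,[.44,.12,.12]); print(s.x,np.degrees(s.x[2]),s.fun*1000)
plan([*s.x[:2],.12],np.degrees(s.x[2])+90)
```

```text
(263.29187169673776, 23.714689265536723) [   0    0   44   44 1787] [0.40435374 0.15243215 0.017     ]
(334.11504108610217, 29.437299035369776) [  5   4  38  42 928] [0.46566448 0.15696082 0.022     ]
(291.15697310819263, 114.22076297686054) [  5   7  27  27 557] [0.44121621 0.07983949 0.022     ]
[0.43776894 0.12110506 0.07979243] 4.571769739346085 [ 0.80059077  0.17350305 -0.70105402  0.42729173 -0.09953675 -0.60079478]
pos [0.4408 0.0127 0.2201] shift [0.1075 0.0147 0.1001] rows>= 3.0
turn units [-1.000e-04 -1.000e-04  1.068e-01] deg [-0.01 -0.    4.8 ]
```

Call:
{"fn": "move_arm", "kwargs": {"series": [[-1,0.016,0.002,0,0,0,0],[-1,0.03,0.004,0,0,0,0],[-1,0.03,0.004,0,0,0,0],[-1,0.021,0.003,0,0,0,0],[-1,0.0102,0.002,0,0,0,0.1055],[-1,0,0,0.03,0,0,0],[-1,0,0,0.04,0,0,0],[-1,0,0,0.03,0,0,0],[-1,0,0,0,0,0,0],[-1,0,0,0,0,0,0]]}}

```text
t: 10.52
position: [0.4386, 0.1212, 0.1211]
tcp_rot: [2.129, 2.309, 0.001]
ft_force: [0.0, 0.5, -1.9]
opening: 0.125
gripper_force: 59.7
```

Run:
```python
from h import *
plan([.4381,.1209,.053],94.6)
cm=bot.camera_model('wrist');p,d=save('wrist','w4.png');im=p[:,:,::-1].copy()
def tf(o,a,q): return np.array(q)@R.from_euler('z',a,degrees=True).as_matrix().T+np.r_[o,0]
def poly(q,c): cv2.polylines(im,[np.int32(np.round(proj(cm,tf([.4381,.1209],4.6,q))))],True,c,1)
t=np.linspace(0,6.283,40)
poly([[-.05,-.06,.014],[.05,-.06,.014],[.05,.096,.014],[-.05,.096,.014]],(0,0,255))
poly([[-.015,.073,.056],[.015,.073,.056],[.015,.095,.056],[-.015,.095,.056]],(0,0,255))
for q,rad in [((0,-.042,.022),.0115),((-.03,.034,.017),.0115),((.03,.034,.022),.0075)]:
    poly(np.c_[q[0]+rad*np.cos(t),q[1]+rad*np.sin(t),np.full(40,q[2])],(0,255,0))
for n in ['knob','hinge','clamp_foot']: 
    r=bot.tip_of('wrist',n); print(n,[(np.round(x['point']),round(x['score'],2)) for x in r[:1]])
    for x in r[:1]: cv2.circle(im,tuple(int(i) for i in x['point']),3,(255,0,255),-1)
cv2.imwrite('pics/w4o.png',im); print(bot.get_obs()['t'],bot.get_obs()['ft_force'])
```

```text
pos [0.4386 0.1212 0.1211] shift [-0.0003 -0.0006  0.0681] rows>= 2.0
turn units [ 0.0011 -0.0003  0.0009] deg [ 0.05 -0.02  0.04]
knob [(array([280.,  55.]), 0.93)]
hinge [(array([280.,  87.]), 0.62)]
clamp_foot [(array([278., 106.]), 0.77)]
10.725 [-0.16542798 -0.2196373  -2.66709424]
```

View pics/w4o.png

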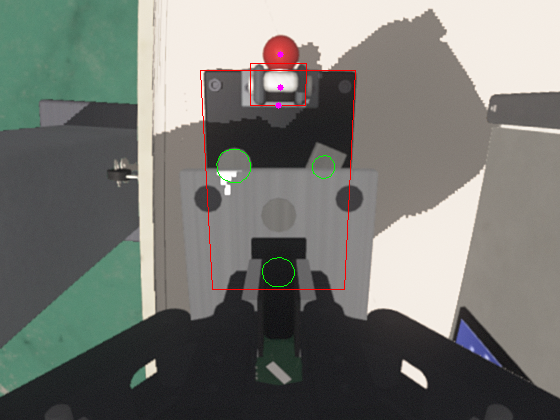

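The base overlay matches its far edge (row 71) and its sides. The arm is upright with the knob at (280,55), and the carrier is aligned over its seats. Descending gently.

Call:
{"fn": "move_arm", "kwargs": {"series": [[-1,-0.0003,-0.0006,0.02,0,0,0],[-1,0,0,0.025,0,0,0],[-1,0,0,0.018,0,0,0],[-1,0,0,0.005,0,0,0],[-1,0,0,0.002,0,0,0],[-1,0,0,0.002,0,0,0],[-1,0,0,0.002,0,0,0],[-1,0,0,0,0,0,0]]}}

```text
t: 11.72
position: [0.4378, 0.1206, 0.0463]
tcp_rot: [2.13, 2.309, 0.001]
ft_force: [1.2, -0.5, -2.8]
opening: 0.128
gripper_force: 60.0
```

Call:
{"fn": "move_arm", "kwargs": {"series": [[-1,0,0,0.0008,0,0,0],[-1,0,0,0,0,0,0]]}}

```text
t: 11.98
position: [0.4381, 0.1208, 0.0456]
tcp_rot: [2.13, 2.309, 0.002]
ft_force: [1.9, 0.4, 5.0]
opening: 0.127
gripper_force: 61.0
```

Call:
{"fn": "move_arm", "kwargs": {"series": [[-1,0,0,0.0008,0,0,0],[-1,0,0,0,0,0,0]]}}

```text
t: 12.22
position: [0.4383, 0.121, 0.0454]
tcp_rot: [2.129, 2.308, 0.003]
ft_force: [-0.9, -0.3, 21.7]
opening: 0.129
gripper_force: 63.3
```

Contact came at the expected height (0.0455), so the balls are home. Releasing now.

Call:
{"fn": "move_arm", "kwargs": {"series": [[-1,0,0,-0.001,0,0,0],[-0.6,0,0,0,0,0,0],[-0.4,0,0,0,0,0,0],[0,0,0,0,0,0,0],[0.2,0,0,0,0,0,0],[0.2,0,0,0,0,0,0],[0.2,0,0,-0.02,0,0,0],[0.2,0,0,-0.04,0,0,0],[0.2,0,0,-0.05,0,0,0],[0.2,0,0,-0.045,0,0,0],[0.2,0,0,0,0,0,0]]}}

```text
t: 13.6
position: [0.4389, 0.1209, 0.2033]
tcp_rot: [2.128, 2.307, 0.006]
ft_force: [0.8, -0.4, -0.9]
opening: 0.598
gripper_force: 0.0
```

Run:
```python
from h import *
ob=bot.get_obs(); print(ob['t'],ob['position'],ob['opening'],ob['ft_force'])
cm=bot.camera_model('wrist');p,d=save('wrist','w5.png');im=p[:,:,::-1].copy()
o=np.array([.4381,.1209]);Rz=R.from_euler('z',4.6,degrees=True).as_matrix()
def poly(q,c): cv2.polylines(im,[np.int32(np.round(proj(cm,np.array(q)@Rz.T+np.r_[o,0])))],True,c,1)
poly([[-.05,-.06,.014],[.05,-.06,.014],[.05,.096,.014],[-.05,.096,.014]],(0,0,255))
poly([[-.042,-.056,.037],[.042,-.056,.037],[.042,.046,.037],[-.042,.046,.037]],(0,255,0))
v,u=np.mgrid[0:420,0:560]; uv=np.stack([u.ravel(),v.ravel()],1).astype(float)
n=cv2.undistortPoints(uv[:,None],np.array(cm['K']),np.array(cm['distortion']))[:,0]
P=np.array(cm['xyz'])+(np.c_[n,np.ones(len(n))]*d.ravel()[:,None])@mat(cm).T
Q=(P-np.r_[o,0])@Rz; ok=d.ravel()>0
m=ok&(abs(Q[:,0])<.038)&(Q[:,1]>-.052)&(Q[:,1]<.044)&(abs(Q[:,2]-.037)<.006)
m&=~((abs(Q[:,0])<.02)&(Q[:,1]>-.058)&(Q[:,1]<.038))
A=np.c_[Q[m,:2],np.ones(m.sum())]; c=np.linalg.lstsq(A,Q[m,2],rcond=None)[0]; print('plate z,tilt mm/m',c*1000,m.sum())
m=ok&(abs(Q[:,0])<.05)&(Q[:,1]>-.07)&(Q[:,1]<.06)&(abs(Q[:,2]-.037)<.006)
print(cv2.minAreaRect(Q[m][:,:2].astype(np.float32)*1000))
for nm in ['knob','hinge','clamp_foot','button']:
    r=bot.tip_of('wrist',nm)
    for x in r[:1]:
        a=[int(i) for i in x['point']]; i=a[1]*560+a[0]; print(nm,a,round(x['score'],2),'depth pt in base',np.round(Q[i]*1000))
m=ok&(abs(Q[:,0])<.012)&(Q[:,1]>.05)&(Q[:,1]<.12)&(Q[:,2]>.06); 
red=(p.reshape(-1,3)[:,0]>120)&(p.reshape(-1,3)[:,1]<90)
k=ok&red&(abs(Q[:,0])<.03)&(Q[:,1]>.05)&(Q[:,1]<.14)&(Q[:,2]>.05)
print('knob surf',k.sum(),np.round([Q[k].min(0)*1000,np.median(Q[k],0)*1000,Q[k].max(0)*1000]))
cv2.imwrite('pics/w5o.png',im)
```

```text
13.6 [0.43888894 0.12089849 0.20325201] 0.5980757904669919 [ 0.79610857 -0.40223197 -0.86983574]
plate z,tilt mm/m [ 0.29303921  0.24400643 37.36993043] 4763
((0.10567474365234375, -4.918907165527344), (101.86712646484375, 84.43061828613281), 89.29422760009766)
knob [277, 71] 0.85 depth pt in base [  0.  94. 102.]
hinge [279, 92] 0.62 depth pt in base [  1.  81. 113.]
clamp_foot [277, 105] 0.47 depth pt in base [ 0. 74. 19.]
button [276, 161] 0.77 depth pt in base [-1. 29. 40.]
knob surf 405 [[ -6.  88.  95.]
 [  1.  94. 100.]
 [  9. 101. 103.]]
```

View pics/w5o.png

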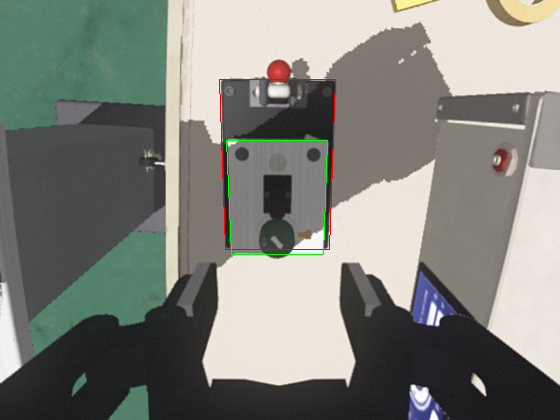

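The carrier is seated: the plate top is at 37.4 mm (37 expected), level and aligned with the overlay. The knob's centre is near base (0, 94, 94) mm. Next, shut the gripper and go down on the +y side of the knob.

Call:
{"fn": "move_arm", "kwargs": {"series": [[-1,0.03,-0.0008,0,0,0,0],[-1,0.045,0,0,0,0,0],[-1,0.047,0,0,0,0,0],[-1,0,0,0,0,0,0],[-1,0,0,0.03,0,0,0],[-1,0,0,0.04,0,0,0],[-1,0,0,0.03,0,0,0],[-1,0,0,0.018,0,0,0],[-1,0,0,0,0,0,0]]}}

```text
t: 14.98
position: [0.426, 0.2411, 0.081]
tcp_rot: [-2.129, -2.309, 0.005]
ft_force: [-0.4, -0.7, 0.2]
opening: 0.006
gripper_force: 0.0
```

```bash
cat >> h.py <<'E'
def inbase():
    ob=bot.get_obs(); Rz=R.from_euler('z',4.6,degrees=True).as_matrix()
    print('TCP in base mm',np.round((ob['position']-np.array([.4381,.1209,0]))@Rz*1000,1),'F base',np.round(ob['ft_force']@Rz,1),'open',round(ob['opening'],2),'t',ob['t'])
E
python3 -c "
from h import *
inbase()"
```

```text
TCP in base mm [ -2.5 120.8  81. ] F base [-0.4 -0.7  0.2] open 0.01 t 14.975
```

Call:
{"fn": "move_arm", "kwargs": {"series": [[-1,-0.003,0.0025,0,0,0,0],[-1,-0.005,0,0,0,0,0],[-1,-0.005,0,0,0,0,0],[-1,-0.005,0,0,0,0,0],[-1,-0.005,0,0,0,0,0],[-1,-0.005,0,0,0,0,0],[-1,0,0,0,0,0,0]]}}

```text
t: 15.85
position: [0.4317, 0.2137, 0.0825]
tcp_rot: [2.13, 2.309, -0.001]
ft_force: [0.1, 0.3, 1.1]
opening: -0.001
gripper_force: 0.0
```

```bash
python3 -c "
from h import *
inbase()"
```

```text
TCP in base mm [ 1.  93.1 82.5] F base [0.2 0.3 1.1] open -0.0 t 15.85
```

Call:
{"fn": "move_arm", "kwargs": {"series": [[-1,-0.005,0,0,0,0,0],[-1,-0.005,0,0.001,0,0,0],[-1,-0.005,0,0.002,0,0,0],[-1,-0.005,0,0.002,0,0,0],[-1,-0.005,0,0.002,0,0,0]]}}

```text
t: 16.48
position: [0.4337, 0.1894, 0.0753]
tcp_rot: [-2.129, -2.309, -0.0]
ft_force: [-0.1, 4.8, -2.7]
opening: 0.0
gripper_force: 2.4
```

Run:
```python
from h import *
inbase()
cm=bot.camera_model('side');p,d=bot.capture('side')
ct=proj(cm,np.array([[.4381-.06,.1209+.05,.06]]))[0]; print(ct)
x,y=int(ct[0]),int(ct[1]); a=p[max(0,y-45):y+45,max(0,x-60):x+60,::-1]
b=bot.capture('wrist')[0][:,:,::-1]
a=cv2.resize(a,(560,420),interpolation=cv2.INTER_CUBIC)
cv2.imwrite('pics/c6.png',cv2.resize(np.hstack([a,b]),(800,300)))
```

```text
TCP in base mm [ 1.1 68.7 75.3] F base [ 0.3  4.8 -2.7] open 0.0 t 16.475
[239.22997238 179.84529366]
```

View pics/c6.png

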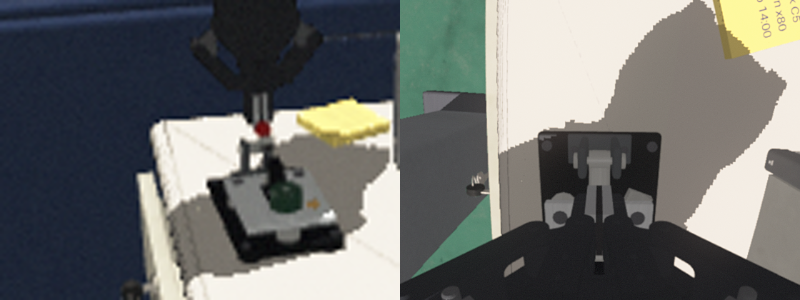

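The side crop shows the arm swung about halfway, with the red knob (262,130) against the fingers. Now lift over it and press from above.

Call:
{"fn": "move_arm", "kwargs": {"series": [[-1,0.002,0,-0.01,0,0,0],[-1,0,0,-0.013,0,0,0],[-1,-0.01,-0.001,0,0,0,0],[-1,-0.012,0,0,0,0,0],[-1,0,0,0.006,0,0,0],[-1,-0.001,0,0.005,0,0,0],[-1,-0.002,0,0.005,0,0,0],[-1,-0.002,0,0.004,0,0,0],[-1,-0.001,0,0.004,0,0,0],[-1,0,0,0.003,0,0,0]]}}

```text
t: 17.82
position: [0.4347, 0.1635, 0.0712]
tcp_rot: [-2.13, -2.309, 0.0]
ft_force: [-0.6, -1.8, 2.4]
opening: -0.002
gripper_force: 1.3
```

```bash
python3 -c "
from h import *
inbase()"
```

```text
TCP in base mm [ 0.  42.8 71.2] F base [-0.8 -1.8  2.4] open -0.0 t 17.825
```

Call:
{"fn": "move_arm", "kwargs": {"series": [[-1,-0.001,0,0.0015,0,0,0],[-1,0,0,0.0015,0,0,0],[-1,0,0,0,0,0,0]]}}

```text
t: 18.2
position: [0.4348, 0.1625, 0.0685]
tcp_rot: [-2.13, -2.309, -0.0]
ft_force: [-0.6, -0.8, 0.6]
opening: -0.0
gripper_force: 0.2
```

Call:
{"fn": "move_arm", "kwargs": {"series": [[-1,0,0,0.001,0,0,0],[-1,0,0,0,0,0,0]]}}

```text
t: 18.45
position: [0.4349, 0.1625, 0.0675]
tcp_rot: [2.13, 2.309, -0.0]
ft_force: [0.3, -0.7, 1.7]
opening: 0.001
gripper_force: 0.6
```

Call:
{"fn": "move_arm", "kwargs": {"series": [[-1,0,0,0.0008,0,0,0],[-1,0,0,0,0,0,0]]}}

```text
t: 18.7
position: [0.4349, 0.1625, 0.0667]
tcp_rot: [2.13, 2.309, 0.0]
ft_force: [0.4, -1.6, 2.7]
opening: -0.003
gripper_force: 1.1
```

Call:
{"fn": "move_arm", "kwargs": {"series": [[-1,0,0,0.0007,0,0,0],[-1,0,0,0,0,0,0]]}}

```text
t: 18.95
position: [0.435, 0.1624, 0.0662]
tcp_rot: [2.13, 2.309, 0.0]
ft_force: [-0.5, -1.9, 9.9]
opening: 0.006
gripper_force: 4.9
```

Call:
{"fn": "move_arm", "kwargs": {"series": [[-1,0,0,0.0006,0,0,0],[-1,0,0,0,0,0,0]]}}

```text
t: 19.2
position: [0.4351, 0.1624, 0.0659]
tcp_rot: [2.129, 2.309, 0.0]
ft_force: [-2.1, -3.7, 16.7]
opening: 0.003
gripper_force: 8.9
```

Call:
{"fn": "move_arm", "kwargs": {"series": [[-1,0,0,0.0006,0,0,0],[-1,0,0,0,0,0,0],[-1,0,0,0,0,0,0]]}}

```text
t: 19.58
position: [0.4352, 0.1624, 0.0656]
tcp_rot: [2.129, 2.309, 0.001]
ft_force: [-4.0, -5.3, 25.8]
opening: 0.0
gripper_force: 13.2
```

Call:
{"fn": "move_arm", "kwargs": {"series": [[-1,0,0,-0.002,0,0,0],[-1,0,0,-0.005,0,0,0],[-1,0,0,-0.03,0,0,0],[-1,0,0,-0.05,0,0,0],[-1,0,0,-0.05,0,0,0],[-1,0,0,0,0,0,0]]}}

```text
t: 20.32
position: [0.4362, 0.1632, 0.2049]
tcp_rot: [2.128, 2.307, 0.007]
ft_force: [-0.3, -0.4, -0.7]
opening: -0.001
gripper_force: 0.0
```

Run:
```python
from h import *
inbase()
cm=bot.camera_model('wrist');p,d=save('wrist','w7.png')
o=np.array([.4381,.1209]);Rz=R.from_euler('z',4.6,degrees=True).as_matrix()
v,u=np.mgrid[0:420,0:560]; uv=np.stack([u.ravel(),v.ravel()],1).astype(float)
n=cv2.undistortPoints(uv[:,None],np.array(cm['K']),np.array(cm['distortion']))[:,0]
P=np.array(cm['xyz'])+(np.c_[n,np.ones(len(n))]*d.ravel()[:,None])@mat(cm).T
Q=(P-np.r_[o,0])@Rz; ok=d.ravel()>0
m=ok&(abs(Q[:,0])<.04)&(abs(Q[:,0])>.022)&(Q[:,1]>-.052)&(Q[:,1]<.044)&(abs(Q[:,2]-.037)<.007)
c=np.linalg.lstsq(np.c_[Q[m,:2],np.ones(m.sum())],Q[m,2],rcond=None)[0]; print('plate',c*1000,m.sum())
rgb=p.reshape(-1,3).astype(int); k=ok&(rgb[:,0]>110)&(rgb[:,1]<80)&(abs(Q[:,0])<.02)&(abs(Q[:,1]-.04)<.02)&(Q[:,2]>.04)
print('knob top',k.sum(),np.round(np.percentile(Q[k],[2,50,98],axis=0)*1000,1))
for y in range(26,76,6):
    b=ok&(abs(Q[:,0])<.004)&(abs(Q[:,1]-y/1e3)<.003)&(Q[:,2]>.042)&~k; print(y,b.sum(),np.round(np.median(Q[b,2])*1000,1) if b.any() else '')
```

```text
TCP in base mm [  1.5  42.3 204.9] F base [-0.4 -0.3 -0.7] open -0.0 t 20.325
plate [-1.15679526 -1.70984676 37.30537639] 3497
knob top 4 [[ 0.  39.8 65.8]
 [ 0.4 40.1 66.6]
 [ 0.8 40.4 67.7]]
26 52 51.4
32 157 243.3
38 510 251.7
44 474 243.3
50 702 251.9
56 2858 263.2
62 139 52.9
68 78 51.2
74 70 51.5
```

View pics/w7.png

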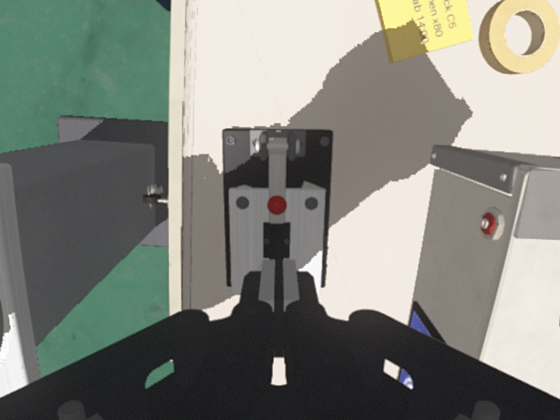

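The knob (277,205) is over the button. The bar is level at about 51 mm along its length, the plate is at 37.3 mm, and the gripper is clear of everything.

```bash
python3 -c "
from plant import bot
print(bot.sign_off())"
```

```text
the job is handed in; nothing more can be done
None
```

The carrier is seated level on the base with its three feet home, the hold-down arm is pressed firmly onto the button at about 26 N and released, and the job was handed in at about 20 s of the 54 s limit.

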